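# Release the latched key on the switch box

### The job

One of the four identical latching keys on the grey switch box was left latched down, so its channel is still switched on. Find it by touch - a latched key stands a little lower and feels hard under a light tap, a raised one gives softly - and press it all the way down so that it unlatches and springs back up. Only tap the other three lightly, never pushing one down to its stop; do not strike the box hard, leave the things standing round it where they are, and finish with all four keys up.

Things in the scene. Friction and masses are not known exactly. Their poses are not given: they have to be found in the camera images.
- switch_box: light-grey switch box, 130 (x) x 235 (y) x 50 mm high, with a dark top plate, fixed to the worktop. Origin at the centre of its underside, z up; x points away from the robot across the row of keys, y along the row towards place_1. Four identical square ivory keys stand in one row along y, 45 mm apart, nearer the robot's edge of the top plate. No lamp or mark tells their state.
- place_1 (a point): the point on the top plate of the switch box, 51 mm above the worktop, in the middle under the first key (the end of the row at the box's +y, the robot's left). Each key cap is 25 x 25 mm; its flat top lies 12 mm above this point when the key is up, about 8.5 mm above it when latched, 4 mm above it when pressed fully. A thin black frame 3 mm high surrounds it.
- place_2 (a point): the same point under the second key, 45 mm from place_1
- place_3 (a point): the same point under the third key
- place_4 (a point): the same point under the fourth key (the end of the row at the box's -y, the robot's right)
- key_a (a joint): travel in m of the key that is latched at the start: 0 up, about 0.0035 latched, 0.008 fully pressed. It stands at ANY of the four places, drawn afresh each time; the name does not tell which. It does not yield until about 4 N. Held beyond about 0.0063 for 0.1 s and let go, it comes all the way up at once and then acts like the others; pressed less deep, it stays latched.
- key_b (a joint): travel in m of one of the three keys that are up at the start, at any of the other places. All keys are alike: 0 up, 0.008 at the stop; a spring pushes up with 2 N at the top of the travel, growing to 6.4 N at the stop, with some damping (1 N more at 0.1 m/s). A lightly tapped key springs back; pushing an up key beyond 0.0065 counts as having switched it on, which is a failure.
- key_c (a joint): travel of another of the three up keys, like key_b; stands at any of the other places
- key_d (a joint): travel of the last of the three up keys, like key_b; stands at any of the other places
- vial_3: loose bystander: small white vial with a red screw cap, 30 mm wide, 58 mm high, standing off the +y end of the box; origin at the centre of its underside
- bung_2: loose bystander: brown rubber bung, 38 mm wide, 26 mm high, off the -y end of the box; origin at the centre of its underside
- marker: loose bystander: white marker pen with a black cap, 134 mm long, 16 mm high, lying behind the box (the side away from the robot); origin under its middle
- filter_box: loose bystander: round flat box, white lid on blue base, 73 mm wide, 23 mm high, standing further back on the worktop; origin at the centre of its underside

How it is judged (in metres and radians):
On the way:
1. the latched key is pressed all the way down (value of joint key_a above 0.0058 m), for 0.02 s.
At the end, for the whole second after the job is handed in: All four keys are up (travel under 1.2 mm), the latched one after having been pressed beyond 5.8 mm, and the four loose bystanders stand within 15 mm of where they were (value of joint each of key_a, key_b, key_c, key_d below 0.0012 m and distance of each of vial_3, bung_2, marker, filter_box from where it was at the start of the episode below 0.015 m); the robot touches nothing.
It fails at once if one of the three raised keys is pushed down to where it would switch (beyond 6.5 mm of 8) (value of joint any of key_b, key_c, key_d above 0.0065 m).
It fails at once if the fingers strike or press something with more than 40 N (contact force between the fingers and anything else above 40 N).
It fails at once if a loose bystander is shoved, picked up or knocked over (more than 20 mm) (distance of any of vial_3, bung_2, marker, filter_box from where it was at the start of the episode above 0.02 m).
It also fails if it takes over 45 s, if anything falls off the work surface, if the arm or the gripper's body presses on something with over 40 N, if the wrist force passes 120 N, or if a joint passes its speed limit or range.

### The arm

A 6-joint arm with a two-finger parallel gripper is mounted at the origin on a cart in front of the work surface, level with it; the furniture and walls round the work are solid. World frame = base frame: x ahead of the robot, y to its left, z up, the work surface at z = 0. Lengths are in m, angles in degrees, forces in N, time in s.
With the tool pointing down it reaches from about 0.325 to 0.775 m from the base axis. Payload 5.5 kg.
Tool frame: the origin (TCP) lies midway between the tips of the shut fingers; the grasp point (between the pads) lies 19 mm behind it; z points along the fingers, y is the direction in which the jaws open and shut (so a half turn about z gives the same grasp; the last joint's range is limited). The gripper opens to 85 mm and grips with 20 to 120 N. Pads are 22 mm wide; open, the fingers measure 114 mm over their backs; the gripper's body (76 mm by 85 mm) begins 54 mm behind the grasp point. The pads swing forward as they close: fully open they stand 13 mm farther back than shut.
Start: joints at [-69.024, 5.22, 70.514, -0, 104.267, -3.249], TCP at [0.246, -0.547, 0.231] pointing down, gripper open.
Joint ranges: [-164.24, 164.24], [-49.07, 125.15], [9.68, 141.18], [-86.29, 266.29], [3.28, 154.24], [-151.56, 151.56]. Speed limits (degrees/s): [147.25, 147.25, 172.46, 180, 180, 180].

### API

Orientations are given as [roll, pitch, yaw] about the fixed x, y, z axes, in that order (R = Rz(yaw) Ry(pitch) Rx(roll)).
In Python, from plant import get_obs, get_image, camera_model, close_job gives the robot as it stands.
- The arm moves only by the tool drive_tool, never from a script. Its argument "increments" is a list of rows, each an object of numbers: "dx", "dy", "dz": the shift along the tool's x, y, z in cm; "rx", "ry", "rz": the turn, a rotation vector about the tool's x, y, z in rad; "grip": the finger opening in cm, from 0 to 8.54. In form: [{"dx": .., "dy": .., "dz": .., "rx": .., "ry": .., "rz": .., "grip": ..}, ...]. A call has 1 to 20 rows; each row is the pose to reach, as a shift and turn from the pose commanded when the call began, along the tool's axes at that moment; what a row does not reach only later rows make up. A row lasts 1/8 s, in which the tool goes at most 62.5 mm and 10.7 degrees, less where a joint would pass 70% of its speed; a pose out of reach is approached as far as the arm can. A call with a gripper value outside its range is refused whole. The fingers move at their own pace and stop on an object; "newtons" is the grip in N (left out, the last holds). Time passes only in rows, so rows that repeat a pose let the fingers close. It gives the time, the measured TCP pose, the force and the opening at its end, in the units of the state.
- get_obs(): the state, without advancing time (a new reading comes with each control period).
- get_image(name): name is "side" or "top"; returns the picture (400x640x3 uint8, red, green, blue); there is no depth.
- camera_model(name): a dict with "camera_matrix" (3x3 intrinsics, pixels), "R" (3x3) and "t" (3): a world point X has camera coordinates R X + t. Camera axes: x right, y down, z forward; pixel columns grow to the right and rows downward; lengths in m; the calibration is good to about 2 mm. A picture is of the moment at which its call begins. camera_model takes no time and is no camera call.
- close_job(): hands the job in, once; it reports no verdict.
The state is a dict: "time_s": time; "joints": joint angles; "qd": joint speeds; "effort": joint torques, N m; "eef_pos": TCP position; "tool_rot": TCP orientation; "contact_force": force on the tool from outside, world axes, zero at the start; "wrist_torque": the same for the moment, N m; "grip_width": finger opening in m.
Only numpy, scipy, OpenCV 4.12 (cv2) and the standard library are available. Lean on these libraries where they do the work, as an engineer would, in place of code of your own. Each camera call takes 0.05 s, during which the arm holds its last target.

## Working session

There is one attempt and no reset: what is moved stays moved. The work goes in short steps, Python scripts to look and compute and a tool call to move; the robot and the scene stay as the last step left them, time stands still between calls to the robot, and variables do not carry over. Pictures are saved under pics/ and viewed, and the job is handed in when it is done.

Besides the shell and the picture viewer there is one more tool, called after ">>>" by a JSON object that holds its "fn" and its "kwargs". drive_tool: Moves the arm, as the interface text tells. Its arguments: {"type":"object","properties":{"increments":{"type":"array"},"newtons":{"type":"number"}},"required":["increments"]}

```bash
mkdir -p pics; python3 - <<'E'
from plant import *
import cv2
for n in("top","side"):
    cv2.imwrite(f"pics/{n}0.png",get_image(n)[:,:,::-1]); m=camera_model(n); print(n,m)
o=get_obs();print(o)
E
```

```text
top {'camera_matrix': array([[483.70417145,   0.        , 320.85741081],
       [  0.        , 483.70417145, 199.87097178],
       [  0.        ,   0.        ,   1.        ]]), 'R': array([[ 9.22637265e-04, -9.99190220e-01,  4.02250298e-02],
       [-9.97355987e-01, -3.84240244e-03, -7.25690733e-02],
       [ 7.26648691e-02, -4.00517194e-02, -9.96551894e-01]]), 't': array([0.08553038, 0.62045238, 0.94029944])}
side {'camera_matrix': array([[498.28269459,   0.        , 313.97785505],
       [  0.        , 498.28269459, 204.48344044],
       [  0.        ,   0.        ,   1.        ]]), 'R': array([[ 0.9945312 , -0.10233569,  0.02085886],
       [-0.05297635, -0.66642542, -0.74368721],
       [ 0.09000661,  0.73851511, -0.66820225]]), 't': array([-0.59225311,  0.16148088,  0.88179648])}
{'time_s': 0.1, 'joints': array([-6.90250947e+01,  5.25942618e+00,  7.05752238e+01,  1.59024426e-03,
        1.04265667e+02, -3.24830005e+00]), 'qd': array([ 0.11190048, -0.0683152 , -0.09166678,  0.07645119, -0.03915162,
        0.0539776 ]), 'effort': array([ 3.56116594e-03, -4.60215926e+01, -4.19219863e+01,  1.99622732e-04,
        1.06023453e-02, -2.32090758e-05]), 'eef_pos': array([ 0.24609772, -0.54693818,  0.23025493]), 'tool_rot': array([-1.79899932e+02, -7.22368107e-03,  2.42235896e+01]), 'contact_force': array([-0.38571821, -0.29311974, -0.16883507]), 'wrist_torque': array([ 0.03783865, -0.00676253, -0.03197099]), 'grip_width': 0.08579272746074522}
```

View pics/top0.png

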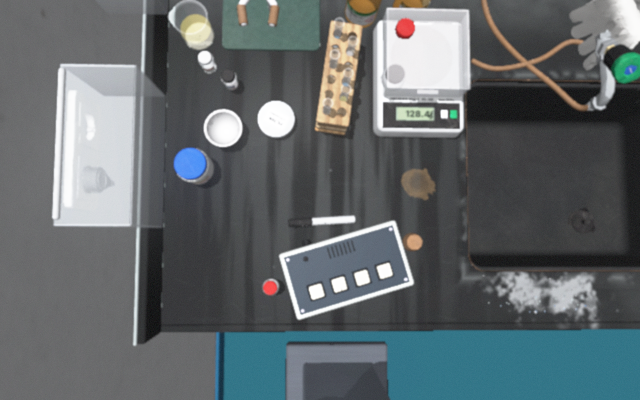

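View pics/side0.png

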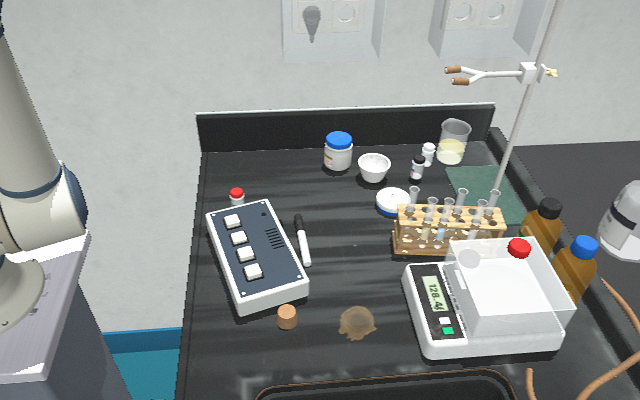

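The top view shows the box with four ivory keys at about (317,292), (340,284), (362,278) and (385,271). The vial is at (270,287), the bung at (414,242) and the marker at (322,221). The side view shows the keys at about (233,221) to (253,271).

```bash
cat > h.py <<'E'
from plant import *
import cv2, numpy as np
def ray(n,p,z):
    m=camera_model(n);R,t=m["R"],m["t"];c=-R.T@t
    d=R.T@np.linalg.inv(m["camera_matrix"])@np.array([p[0],p[1],1.]);return c+d*(z-c[2])/d[2]
E
python3 - <<'E'
from h import *
for n,box,seeds,hw in(("top",0,[(317,292),(340,284),(362,278),(385,271)],12),("side",0,[(233,221),(239,238),(246,254),(253,271)],11)):
    im=cv2.imread(f"pics/{n}0.png").astype(int)
    m=((im.min(2)>(165)) & (im[:,:,2]-im[:,:,0]<60)).astype(np.uint8)
    k,lab,st,ce=cv2.connectedComponentsWithStats(m)
    for s in seeds:
        l=lab[s[1],s[0]]
        print(n,st[l],ce[l].round(2),ray(n,ce[l],.062).round(4), im[s[1],s[0]])
im=cv2.imread("pics/top0.png"); cv2.imwrite("pics/topz.png",cv2.resize(im[200:330,250:440],None,fx=4,fy=4,interpolation=2))
im=cv2.imread("pics/side0.png"); cv2.imwrite("pics/sidez.png",cv2.resize(im[180:330,190:330],None,fx=4,fy=4,interpolation=2))
E
```

```text
top [309 284  15  16 185] [316.02 291.24] [0.4454 0.0976 0.062 ] [253 254 254]
top [331 277  16  16 182] [338.78 284.14] [0.4585 0.0548 0.062 ] [252 254 254]
top [354 270  16  16 185] [361.69 277.32] [0.4711 0.0115 0.062 ] [252 253 254]
top [377 263  16  16 185] [384.35 270.43] [ 0.4839 -0.0316  0.062 ] [252 253 253]
side [224 214  16  14 156] [231.82 220.26] [0.4464 0.0926 0.062 ] [253 254 254]
side [231 231  16  13 150] [238.42 236.77] [0.4593 0.0475 0.062 ] [254 255 255]
side [237 246  17  15 182] [245.32 252.76] [0.4719 0.0066 0.062 ] [250 253 252]
side [244 263  18  17 201] [252.73 270.66] [ 0.4845 -0.0362  0.062 ] [254 255 254]
```

View pics/topz.png

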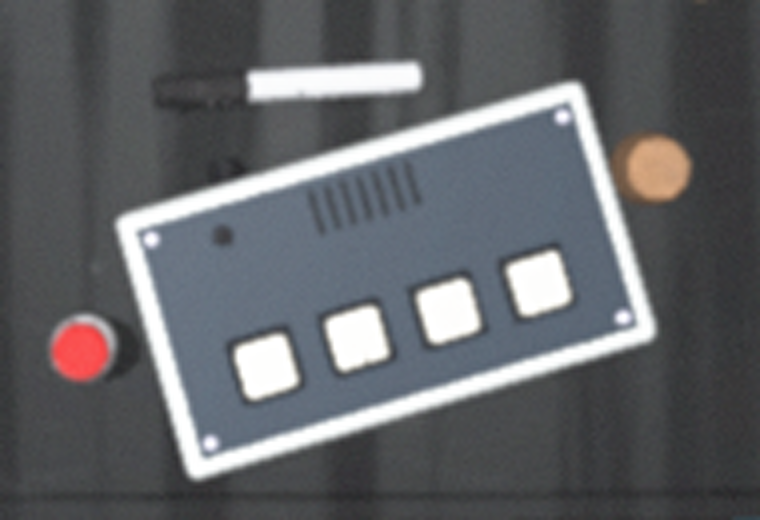

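View pics/sidez.png

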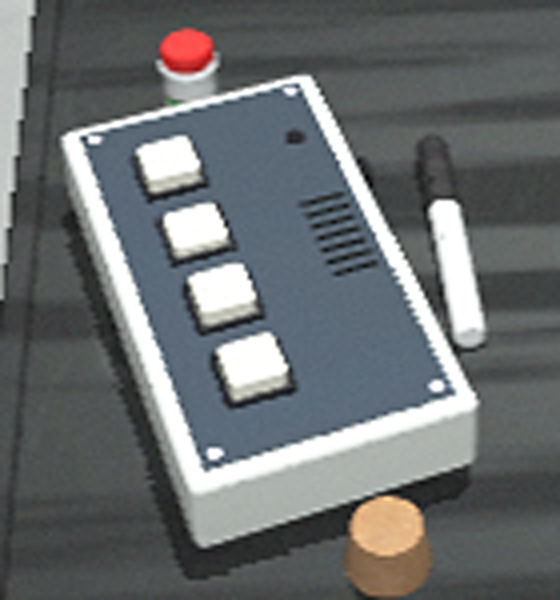

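```bash
cat >> h.py <<'E'
from scipy.spatial.transform import Rotation as Ro
K=np.array([[.4454,.0976],[.4585,.0548],[.4711,.0115],[.4839,-.0316]])
YAW=16.6
def go(p,yaw=YAW):
    o=get_obs();R=Ro.from_euler("xyz",o["tool_rot"],degrees=True)
    Rt=Ro.from_euler("xyz",[180,0,yaw],degrees=True)
    print("t",o["time_s"],"pos",o["eef_pos"].round(4),"F",o["contact_force"].round(2),"d cm",(R.inv().apply(np.array(p)-o["eef_pos"])*100).round(3),"rot",(R.inv()*Rt).as_rotvec().round(4))
E
python3 -c "
from h import *
go([*K[3],.11])"
```

```text
t 0.1 pos [ 0.2461 -0.5469  0.2303] F [-0.39 -0.29 -0.17] d cm [ 42.829 -37.218  12.096] rot [-0.0018 -0.      0.1331]
```

>>> {"fn": "drive_tool", "kwargs": {"increments": [{"dx": 5, "dy": -4.4, "dz": 0, "rz": 0.02, "grip": 0}, {"dx": 10, "dy": -8.7, "dz": 0, "rz": 0.04, "grip": 0}, {"dx": 15, "dy": -13, "dz": 0, "rz": 0.06, "grip": 0}, {"dx": 20, "dy": -17.4, "dz": 0, "rz": 0.08, "grip": 0}, {"dx": 25, "dy": -21.7, "dz": 0, "rz": 0.1, "grip": 0}, {"dx": 30, "dy": -26.1, "dz": 0, "rz": 0.12, "grip": 0}, {"dx": 35, "dy": -30.4, "dz": 0, "rz": 0.133, "grip": 0}, {"dx": 40, "dy": -34.8, "dz": 1, "rz": 0.133, "grip": 0}, {"dx": 42.8, "dy": -37.2, "dz": 4, "rz": 0.133, "grip": 0}, {"dx": 42.8, "dy": -37.2, "dz": 8, "rz": 0.133, "grip": 0}, {"dx": 42.8, "dy": -37.2, "dz": 12, "rz": 0.133, "grip": 0}, {"dx": 42.8, "dy": -37.2, "dz": 12, "rz": 0.133, "grip": 0}, {"dx": 42.8, "dy": -37.2, "dz": 12, "rz": 0.133, "grip": 0}, {"dx": 42.8, "dy": -37.2, "dz": 12, "rz": 0.133, "grip": 0}, {"dx": 42.8, "dy": -37.2, "dz": 12, "rz": 0.133, "grip": 0}], "newtons": 40}}

```text
$.increments[0]: bad value
```

```bash
python3 -c "
from h import *
go([*K[3],.07])
for n in ('top','side'): cv2.imwrite(f'pics/{n}1.png',get_image(n)[:,:,::-1])
im=cv2.imread('pics/side1.png'); cv2.imwrite('pics/sidez1.png',cv2.resize(im[100:330,190:390],None,fx=3,fy=2.6))
print(get_obs()['tool_rot'],get_obs()['grip_width'])
"
```

```text
t 0.1 pos [ 0.2461 -0.5469  0.2303] F [-0.39 -0.29 -0.17] d cm [ 42.829 -37.211  16.096] rot [-0.0018 -0.      0.1331]
[-1.79927671e+02 -2.79543033e-03  2.42267009e+01] 0.08546523049359422
```

View pics/sidez1.png

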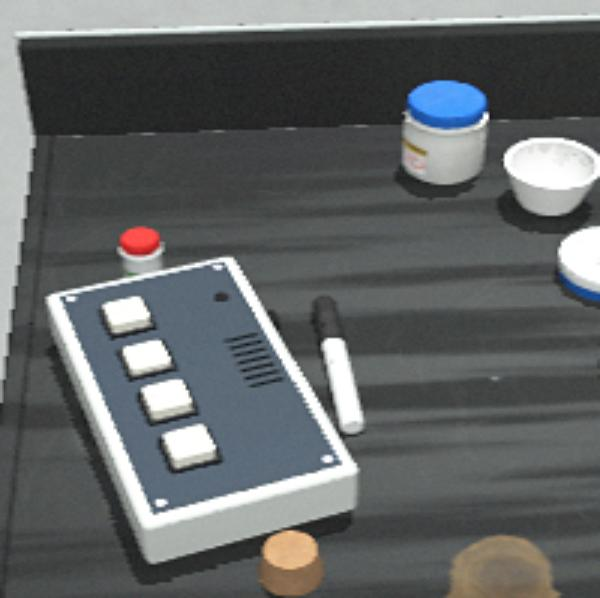

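View pics/top1.png

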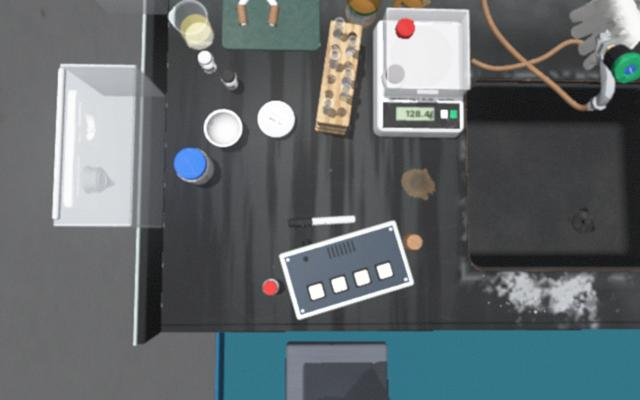

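The move was refused and nothing moved: both views are unchanged. I'll try again with every key filled in.

>>> {"fn": "drive_tool", "kwargs": {"increments": [{"dx": 5, "dy": -4.4, "dz": 0, "rx": 0, "ry": 0, "rz": 0.02, "grip": 0}, {"dx": 10, "dy": -8.7, "dz": 0, "rx": 0, "ry": 0, "rz": 0.04, "grip": 0}, {"dx": 15, "dy": -13, "dz": 0, "rx": 0, "ry": 0, "rz": 0.06, "grip": 0}, {"dx": 20, "dy": -17.4, "dz": 0, "rx": 0, "ry": 0, "rz": 0.08, "grip": 0}, {"dx": 25, "dy": -21.7, "dz": 0, "rx": 0, "ry": 0, "rz": 0.1, "grip": 0}, {"dx": 30, "dy": -26.1, "dz": 0, "rx": 0, "ry": 0, "rz": 0.12, "grip": 0}, {"dx": 35, "dy": -30.4, "dz": 0, "rx": 0, "ry": 0, "rz": 0.133, "grip": 0}, {"dx": 40, "dy": -34.8, "dz": 1, "rx": 0, "ry": 0, "rz": 0.133, "grip": 0}, {"dx": 42.8, "dy": -37.2, "dz": 4, "rx": 0, "ry": 0, "rz": 0.133, "grip": 0}, {"dx": 42.8, "dy": -37.2, "dz": 8, "rx": 0, "ry": 0, "rz": 0.133, "grip": 0}, {"dx": 42.8, "dy": -37.2, "dz": 12, "rx": 0, "ry": 0, "rz": 0.133, "grip": 0}, {"dx": 42.8, "dy": -37.2, "dz": 12, "rx": 0, "ry": 0, "rz": 0.133, "grip": 0}, {"dx": 42.8, "dy": -37.2, "dz": 12, "rx": 0, "ry": 0, "rz": 0.133, "grip": 0}, {"dx": 42.8, "dy": -37.2, "dz": 12, "rx": 0, "ry": 0, "rz": 0.133, "grip": 0}, {"dx": 42.8, "dy": -37.2, "dz": 12, "rx": 0, "ry": 0, "rz": 0.133, "grip": 0}], "newtons": 40}}

```text
time_s: 2.08
eef_pos: [0.4847, -0.0327, 0.1131]
tool_rot: [179.9, -0.2, 16.6]
contact_force: [-0.4, -0.3, 0.1]
grip_width: -0.0001
```

```bash
python3 -c "
from h import *
go([*K[3],.07])
for n in ('top','side'): cv2.imwrite(f'pics/{n}1.png',get_image(n)[:,:,::-1])
im=cv2.imread('pics/side1.png'); cv2.imwrite('pics/sidez1.png',cv2.resize(im[100:330,190:390],None,fx=3,fy=2.6))
print(get_obs()['tool_rot'],get_obs()['grip_width'])
"
```

```text
t 2.075 pos [ 0.4847 -0.0327  0.1131] F [-0.43 -0.27  0.11] d cm [-0.053 -0.131  4.308] rot [ 0.0012 -0.0026 -0.0004]
[ 1.79962565e+02 -8.51853294e-02  1.65815347e+01] -0.00022011288394978737
```

View pics/sidez1.png

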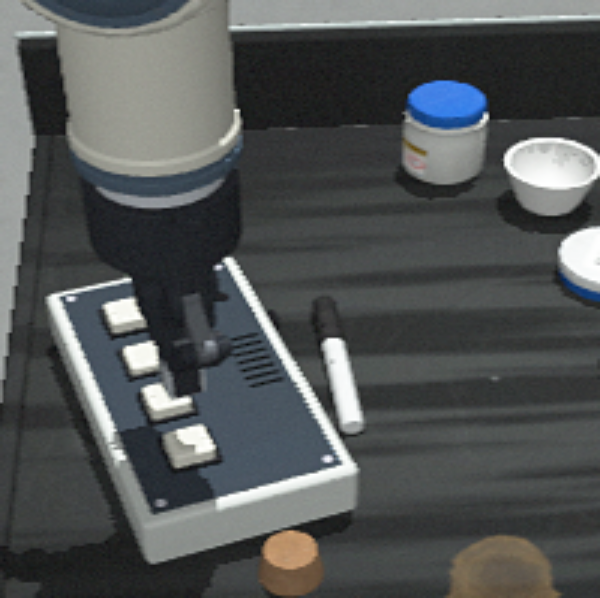

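The gripper is shut over key 4 with its tip at about (185,395), and the other keys and bystanders look unchanged. Next I descend close to the key, then go down in small steps.

>>> {"fn": "drive_tool", "kwargs": {"increments": [{"dx": 0, "dy": -0.05, "dz": 2, "rx": 0, "ry": 0, "rz": 0, "grip": 0}, {"dx": 0, "dy": -0.05, "dz": 4, "rx": 0, "ry": 0, "rz": 0, "grip": 0}, {"dx": 0, "dy": -0.05, "dz": 4.2, "rx": 0, "ry": 0, "rz": 0, "grip": 0}, {"dx": 0, "dy": -0.05, "dz": 4.2, "rx": 0, "ry": 0, "rz": 0, "grip": 0}, {"dx": 0, "dy": -0.05, "dz": 4.2, "rx": 0, "ry": 0, "rz": 0, "grip": 0}]}}

```text
time_s: 2.8
eef_pos: [0.4841, -0.0319, 0.0699]
tool_rot: [180.0, -0.1, 16.6]
contact_force: [0.3, 0.9, 0.1]
grip_width: -0.0
```

```bash
python3 -c "
from h import *
go([*K[3],.061])"
```

```text
t 2.8 pos [ 0.4841 -0.0319  0.0699] F [0.33 0.94 0.08] d cm [-0.015 -0.032  0.892] rot [ 0.0004 -0.001   0.0001]
```

>>> {"fn": "drive_tool", "kwargs": {"increments": [{"dx": 0, "dy": 0, "dz": 0.4, "rx": 0, "ry": 0, "rz": 0, "grip": 0}, {"dx": 0, "dy": 0, "dz": 0.7, "rx": 0, "ry": 0, "rz": 0, "grip": 0}, {"dx": 0, "dy": 0, "dz": 0.8, "rx": 0, "ry": 0, "rz": 0, "grip": 0}, {"dx": 0, "dy": 0, "dz": 0.8, "rx": 0, "ry": 0, "rz": 0, "grip": 0}, {"dx": 0, "dy": 0, "dz": 0.8, "rx": 0, "ry": 0, "rz": 0, "grip": 0}]}}

```text
time_s: 3.42
eef_pos: [0.4839, -0.0319, 0.0616]
tool_rot: [180.0, -0.0, 16.6]
contact_force: [-0.5, 0.8, 2.6]
grip_width: -0.0002
```

```bash
python3 -c "
from h import *
go([*K[3],.061])"
```

```text
t 3.425 pos [ 0.4839 -0.0319  0.0616] F [-0.52  0.78  2.64] d cm [ 0.007 -0.026  0.063] rot [ 0.0003 -0.0005  0.0001]
```

Key 4 gives 2.6 N at z 0.0616, so it's up. Next is key 3.

>>> {"fn": "drive_tool", "kwargs": {"increments": [{"dx": 0, "dy": 0, "dz": -1, "rx": 0, "ry": 0, "rz": 0, "grip": 0}, {"dx": 0, "dy": 0, "dz": -1.2, "rx": 0, "ry": 0, "rz": 0, "grip": 0}, {"dx": 0, "dy": -2.2, "dz": -1.2, "rx": 0, "ry": 0, "rz": 0, "grip": 0}, {"dx": 0, "dy": -4.5, "dz": -1.2, "rx": 0, "ry": 0, "rz": 0, "grip": 0}, {"dx": 0, "dy": -4.5, "dz": -1, "rx": 0, "ry": 0, "rz": 0, "grip": 0}, {"dx": 0, "dy": -4.5, "dz": -0.5, "rx": 0, "ry": 0, "rz": 0, "grip": 0}, {"dx": 0, "dy": -4.5, "dz": -0.2, "rx": 0, "ry": 0, "rz": 0, "grip": 0}, {"dx": 0, "dy": -4.5, "dz": 0, "rx": 0, "ry": 0, "rz": 0, "grip": 0}, {"dx": 0, "dy": -4.5, "dz": 0, "rx": 0, "ry": 0, "rz": 0, "grip": 0}, {"dx": 0, "dy": -4.5, "dz": 0, "rx": 0, "ry": 0, "rz": 0, "grip": 0}]}}

```text
time_s: 4.68
eef_pos: [0.471, 0.0109, 0.0615]
tool_rot: [180.0, -0.0, 16.6]
contact_force: [-0.7, -2.2, 2.5]
grip_width: -0.0003
```

```bash
python3 -c "
from h import *
go([*K[2],.061])"
```

```text
t 4.675 pos [0.471  0.0109 0.0615] F [-0.66 -2.18  2.49] d cm [ 0.029 -0.052  0.054] rot [ 0.0005 -0.0001 -0.0003]
```

Key 3 gives 2.5 N at the same height, so it's up too. Next is key 2.

>>> {"fn": "drive_tool", "kwargs": {"increments": [{"dx": 0, "dy": 0, "dz": -1, "rx": 0, "ry": 0, "rz": 0, "grip": 0}, {"dx": 0, "dy": 0, "dz": -1.2, "rx": 0, "ry": 0, "rz": 0, "grip": 0}, {"dx": 0, "dy": -2.2, "dz": -1.2, "rx": 0, "ry": 0, "rz": 0, "grip": 0}, {"dx": 0, "dy": -4.5, "dz": -1.2, "rx": 0, "ry": 0, "rz": 0, "grip": 0}, {"dx": 0, "dy": -4.5, "dz": -1, "rx": 0, "ry": 0, "rz": 0, "grip": 0}, {"dx": 0, "dy": -4.5, "dz": -0.5, "rx": 0, "ry": 0, "rz": 0, "grip": 0}, {"dx": 0, "dy": -4.5, "dz": -0.2, "rx": 0, "ry": 0, "rz": 0, "grip": 0}, {"dx": 0, "dy": -4.5, "dz": 0, "rx": 0, "ry": 0, "rz": 0, "grip": 0}, {"dx": 0, "dy": -4.5, "dz": 0, "rx": 0, "ry": 0, "rz": 0, "grip": 0}, {"dx": 0, "dy": -4.5, "dz": 0, "rx": 0, "ry": 0, "rz": 0, "grip": 0}]}}

```text
time_s: 5.92
eef_pos: [0.4581, 0.0543, 0.0614]
tool_rot: [180.0, -0.0, 16.6]
contact_force: [-0.5, 0.1, 0.3]
grip_width: 0.0001
```

```bash
python3 -c "
from h import *
go([*K[1],.0585])"
```

```text
t 5.925 pos [0.4581 0.0543 0.0614] F [-0.48  0.11  0.33] d cm [ 0.054 -0.041  0.287] rot [ 0.0001 -0.0001 -0.0002]
```

Key 2 gives no force at the height where the up keys pushed back, so it stands lower. I'll check that it feels hard.

>>> {"fn": "drive_tool", "kwargs": {"increments": [{"dx": 0, "dy": 0, "dz": 0.1, "rx": 0, "ry": 0, "rz": 0, "grip": 0}, {"dx": 0, "dy": 0, "dz": 0.2, "rx": 0, "ry": 0, "rz": 0, "grip": 0}, {"dx": 0, "dy": 0, "dz": 0.25, "rx": 0, "ry": 0, "rz": 0, "grip": 0}, {"dx": 0, "dy": 0, "dz": 0.25, "rx": 0, "ry": 0, "rz": 0, "grip": 0}]}}

```text
time_s: 6.42
eef_pos: [0.4581, 0.0544, 0.059]
tool_rot: [180.0, -0.0, 16.6]
contact_force: [-0.4, 0.1, 2.1]
grip_width: 0.0001
```

```bash
python3 -c "
from h import *
go([*K[1],.055])"
```

```text
t 6.425 pos [0.4581 0.0544 0.059 ] F [-0.4   0.08  2.1 ] d cm [ 0.052 -0.025  0.403] rot [ 0.0001 -0.0002  0.0001]
```

>>> {"fn": "drive_tool", "kwargs": {"increments": [{"dx": 0, "dy": 0, "dz": 0.05, "rx": 0, "ry": 0, "rz": 0, "grip": 0}, {"dx": 0, "dy": 0, "dz": 0.05, "rx": 0, "ry": 0, "rz": 0, "grip": 0}, {"dx": 0, "dy": 0, "dz": 0.05, "rx": 0, "ry": 0, "rz": 0, "grip": 0}]}}

```text
time_s: 6.8
eef_pos: [0.4581, 0.0544, 0.0585]
tool_rot: [180.0, -0.0, 16.6]
contact_force: [-0.9, -0.8, 4.3]
grip_width: 0.0001
```

```bash
python3 -c "
from h import *
go([*K[1],.055])"
```

```text
t 6.8 pos [0.4581 0.0544 0.0585] F [-0.92 -0.78  4.27] d cm [ 0.053 -0.026  0.35 ] rot [ 0.0001 -0.0002  0.0001]
```

Force rose 2.2 N in 0.5 mm, where an up key would add about 0.3 N. Key 2 is the latched one, so I press it, slowing near the stop.

>>> {"fn": "drive_tool", "kwargs": {"increments": [{"dx": 0, "dy": 0, "dz": 0.1, "rx": 0, "ry": 0, "rz": 0, "grip": 0}, {"dx": 0, "dy": 0, "dz": 0.2, "rx": 0, "ry": 0, "rz": 0, "grip": 0}, {"dx": 0, "dy": 0, "dz": 0.3, "rx": 0, "ry": 0, "rz": 0, "grip": 0}, {"dx": 0, "dy": 0, "dz": 0.3, "rx": 0, "ry": 0, "rz": 0, "grip": 0}, {"dx": 0, "dy": 0, "dz": 0.3, "rx": 0, "ry": 0, "rz": 0, "grip": 0}]}}

```text
time_s: 7.42
eef_pos: [0.4581, 0.0544, 0.0556]
tool_rot: [180.0, -0.0, 16.6]
contact_force: [-1.6, -0.2, 6.2]
grip_width: 0.0001
```

```bash
python3 -c "
from h import *
go([*K[1],.055])"
```

```text
t 7.425 pos [0.4581 0.0544 0.0556] F [-1.61 -0.15  6.2 ] d cm [ 0.05  -0.025  0.055] rot [ 0.     -0.0003  0.    ]
```

>>> {"fn": "drive_tool", "kwargs": {"increments": [{"dx": 0, "dy": 0, "dz": 0.05, "rx": 0, "ry": 0, "rz": 0, "grip": 0}, {"dx": 0, "dy": 0, "dz": 0.1, "rx": 0, "ry": 0, "rz": 0, "grip": 0}, {"dx": 0, "dy": 0, "dz": 0.1, "rx": 0, "ry": 0, "rz": 0, "grip": 0}]}}

```text
time_s: 7.8
eef_pos: [0.4581, 0.0544, 0.055]
tool_rot: [180.0, -0.0, 16.6]
contact_force: [-3.7, -0.6, 8.0]
grip_width: -0.0001
```

```bash
python3 -c "
from h import *
go([*K[1],.061])"
```

```text
t 7.8 pos [0.4581 0.0544 0.055 ] F [-3.66 -0.56  8.04] d cm [ 0.05  -0.025 -0.602] rot [ 0.0001 -0.0004  0.0001]
```

Key 2 is at its stop. I release it fully, then tap again at the first tap height to check that it came up.

>>> {"fn": "drive_tool", "kwargs": {"increments": [{"dx": 0, "dy": 0, "dz": -1, "rx": 0, "ry": 0, "rz": 0, "grip": 0}, {"dx": 0, "dy": 0, "dz": -1.9, "rx": 0, "ry": 0, "rz": 0, "grip": 0}, {"dx": 0, "dy": 0, "dz": -1.9, "rx": 0, "ry": 0, "rz": 0, "grip": 0}, {"dx": 0, "dy": 0, "dz": -1.9, "rx": 0, "ry": 0, "rz": 0, "grip": 0}, {"dx": 0, "dy": 0, "dz": -1.4, "rx": 0, "ry": 0, "rz": 0, "grip": 0}, {"dx": 0, "dy": 0, "dz": -1, "rx": 0, "ry": 0, "rz": 0, "grip": 0}, {"dx": 0, "dy": 0, "dz": -0.8, "rx": 0, "ry": 0, "rz": 0, "grip": 0}, {"dx": 0, "dy": 0, "dz": -0.7, "rx": 0, "ry": 0, "rz": 0, "grip": 0}, {"dx": 0, "dy": 0, "dz": -0.7, "rx": 0, "ry": 0, "rz": 0, "grip": 0}, {"dx": 0, "dy": 0, "dz": -0.7, "rx": 0, "ry": 0, "rz": 0, "grip": 0}]}}

```text
time_s: 9.05
eef_pos: [0.458, 0.0544, 0.0615]
tool_rot: [-180.0, -0.0, 16.6]
contact_force: [-3.1, -0.0, 3.3]
grip_width: -0.0002
```

Key 2 now gives 3.3 N at z 0.0615, so it's up. I tap key 1 the same way to confirm it, then retreat.

>>> {"fn": "drive_tool", "kwargs": {"increments": [{"dx": 0, "dy": 0, "dz": -1, "rx": 0, "ry": 0, "rz": 0, "grip": 0}, {"dx": 0, "dy": 0, "dz": -1.2, "rx": 0, "ry": 0, "rz": 0, "grip": 0}, {"dx": 0, "dy": -2.2, "dz": -1.2, "rx": 0, "ry": 0, "rz": 0, "grip": 0}, {"dx": 0, "dy": -4.5, "dz": -1.2, "rx": 0, "ry": 0, "rz": 0, "grip": 0}, {"dx": 0, "dy": -4.5, "dz": -1, "rx": 0, "ry": 0, "rz": 0, "grip": 0}, {"dx": 0, "dy": -4.5, "dz": -0.5, "rx": 0, "ry": 0, "rz": 0, "grip": 0}, {"dx": 0, "dy": -4.5, "dz": -0.2, "rx": 0, "ry": 0, "rz": 0, "grip": 0}, {"dx": 0, "dy": -4.5, "dz": 0, "rx": 0, "ry": 0, "rz": 0, "grip": 0}, {"dx": 0, "dy": -4.5, "dz": 0, "rx": 0, "ry": 0, "rz": 0, "grip": 0}, {"dx": 0, "dy": -4.5, "dz": 0, "rx": 0, "ry": 0, "rz": 0, "grip": 0}]}}

```text
time_s: 10.3
eef_pos: [0.4453, 0.0972, 0.0616]
tool_rot: [180.0, -0.0, 16.6]
contact_force: [-1.7, -2.9, 2.7]
grip_width: 0.0003
```

>>> {"fn": "drive_tool", "kwargs": {"increments": [{"dx": 0, "dy": 0, "dz": -2, "rx": 0, "ry": 0, "rz": 0, "grip": 0}, {"dx": 0, "dy": 0, "dz": -6, "rx": 0, "ry": 0, "rz": 0, "grip": 0}, {"dx": 0, "dy": 0, "dz": -11, "rx": 0, "ry": 0, "rz": 0, "grip": 0}, {"dx": 0, "dy": 5, "dz": -16, "rx": 0, "ry": 0, "rz": 0, "grip": 0}, {"dx": 0, "dy": 10, "dz": -16, "rx": 0, "ry": 0, "rz": 0, "grip": 0}, {"dx": 0, "dy": 15, "dz": -16, "rx": 0, "ry": 0, "rz": 0, "grip": 0}, {"dx": 0, "dy": 20, "dz": -16, "rx": 0, "ry": 0, "rz": 0, "grip": 0}, {"dx": 0, "dy": 25, "dz": -16, "rx": 0, "ry": 0, "rz": 0, "grip": 0}, {"dx": 0, "dy": 30, "dz": -16, "rx": 0, "ry": 0, "rz": 0, "grip": 0}, {"dx": 0, "dy": 35, "dz": -16, "rx": 0, "ry": 0, "rz": 0, "grip": 0}, {"dx": 0, "dy": 35, "dz": -16, "rx": 0, "ry": 0, "rz": 0, "grip": 0}, {"dx": 0, "dy": 35, "dz": -16, "rx": 0, "ry": 0, "rz": 0, "grip": 0}, {"dx": 0, "dy": 35, "dz": -16, "rx": 0, "ry": 0, "rz": 0, "grip": 0}]}}

```text
time_s: 11.92
eef_pos: [0.5452, -0.2367, 0.2217]
tool_rot: [180.0, -0.0, 16.7]
contact_force: [-0.0, -0.5, -0.9]
grip_width: -0.0002
```

```bash
python3 -c "
from h import *
a=[]
for n in ('top','side'):
    im=get_image(n)[:,:,::-1].copy(); cv2.imwrite(f'pics/{n}2.png',im)
    a+=[cv2.resize(im[180:330,200:440],None,fx=1.6,fy=1.6)]
cv2.imwrite('pics/end.png',np.hstack(a)); print(get_obs()['eef_pos'],get_obs()['contact_force'])
for n,r in (('top',(slice(200,330),slice(255,440))),('side',(slice(180,335),slice(190,330)))):
    d=cv2.absdiff(cv2.imread(f'pics/{n}0.png'),cv2.imread(f'pics/{n}2.png'))[r].max(2); print(n,(d>50).sum(),np.argwhere(d>50)[::5].tolist()[:25])
"
```

```text
[ 0.54526664 -0.23678359  0.22188498] [-0.53202423  0.13380012 -0.39088583]
top 0 []
side 4915 [[0, 65], [0, 70], [0, 75], [0, 80], [0, 85], [0, 90], [0, 95], [0, 100], [0, 105], [0, 110], [0, 115], [0, 120], [0, 125], [0, 130], [0, 135], [1, 65], [1, 70], [1, 75], [1, 80], [1, 85], [1, 90], [1, 95], [1, 100], [1, 105], [1, 110]]
```

View pics/end.png

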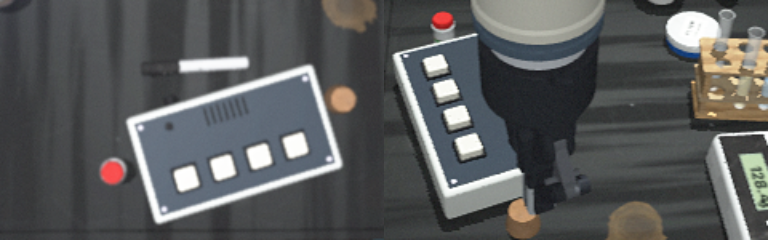

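The top view is unchanged from the start: the vial, bung and marker have not moved. The side view shows all four keys at even height, and the arm is clear at z 0.22.

```bash
python3 -c "
from plant import *
print(close_job())"
```

```text
the job is handed in; nothing more can be done
None
```

The latched key was the second one, at place_2. I pressed it to its stop, it unlatched and sprang back up, and I handed the job in at about 12 s; no verdict was reported.

- **Finding the key:** Key 2 gave no force at z 0.0614, where the up keys pushed back with about 2.5 N. Lower down it felt hard, rising from 2.1 to 4.3 N in 0.5 mm.
- **Pressing it:** I pushed it down to z 0.055 with a highest reading of about 8 N, then let go.
- **Key checks:** Tapped again at the first height, key 2 gave 3.3 N, so it is up. Keys 1, 3 and 4 gave 2.5 to 2.7 N and were pushed only about 1.5 mm.
- **Bystanders:** The final top view showed no change around the box, so the vial, bung and marker stayed put. The filter box lay outside the compared area, but the arm never went near it. The arm blocked part of the side view, so I did not use that comparison.
- **Refused move:** My first move call was refused because some row values were missing. Nothing moved, and I re-sent it with all values filled in.

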